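# Post an empty spice jar through the sprung flap of a glass-recycling caddy

## Task

The spice jar is empty: put it into the grey glass-recycling caddy. Hold it in line with the sloping chute, push it into the mouth so that the jar itself opens the two-leaved sprung flap, and go on pushing its end until it has dropped right inside and the flap has sprung shut behind it. Leave the garlic, the lemon and the little shaker where they stand.

Things in the scene. Friction and masses are not known exactly. Their poses are not given: they have to be found in the camera images.
- jar_center (a point): centre (half-way up, 54 mm above its base) of the spice jar, the only one here: a clear glass jar with a green screw cap, round, 41 mm across and 108 mm tall, 0.11 kg (give or take 30 %), standing upright on the work surface. Its z axis runs from base to cap.
- caddy: grey hollow steel caddy, fixed. 190 deep (x), 150 wide (y), 217 mm high; origin at the centre of its underside, front toward its -x. Front wall 145 mm high; from its top a face slopes up and back at 30 deg from level over 125 mm of depth, then a flat top. The mouth is in that face; the way in runs square to it, along (0.5, 0, -0.866) in the caddy's frame: forward and down, 30 deg from vertical.
- caddy_mouth (a point): centre of the mouth, in the plane of the sloping face, at (-32.5, 0, 181) mm in the caddy's frame; axes as the caddy's. Mouth 52 mm wide (y) by 50 mm along the slope, with a steel collar 8 mm wide, 3 mm proud; a lower wall runs 45 mm inward from it, so the jar goes in only when in line with the way in.
- garlic_center (a point): centre of a loose bulb of garlic, 60 mm across, 58 mm high; to be left alone
- lemon_center (a point): centre of a loose lemon, 78 x 55 x 56 mm; to be left alone
- shaker_center (a point): centre (half-way up) of a small loose white ceramic shaker, 18 mm across, 40 mm tall; to be left alone
- flap_left (a joint): angle (rad) of the left (caddy +y) slippery steel leaf of the flap: 0 shut, up to 1.45 inward; 48 mm long, 25 mm wide, hinged along the mouth's side, sprung shut (0.02 to 0.038 N m; a few N open both). The jar's weight does not open them, and they hold a jar left half-way: push its end to 30-35 mm below the sloping face (shut fingers fit through); then it drops.
- flap_right (a joint): the same for the right (caddy -y) leaf of the flap: 0 shut, up to 1.45 rad as it swings inward
Mind the look-alikes: they are no part of the job. Of the things that look like the part that bears jar_center, the largest one is meant.

How it is judged:
By the outcome, as a careful person would: the job done as asked, in the order asked, and still so for the second after the job is handed in, with the robot touching nothing.
It also fails if it takes over 50 s, if anything falls off the work surface, if the arm or the gripper's body presses on something with over 40 N, if the wrist force passes 120 N, or if a joint passes its speed limit or range.

## Robot

A 7-joint arm with a two-finger parallel gripper is mounted at the origin on a cart in front of the work surface, level with it; the furniture and walls round the work are solid. World frame = base frame: x ahead of the robot, y to its left, z up, the work surface at z = 0. Lengths are in mm, angles in degrees, forces in N, time in s.
With the tool pointing down it reaches from about 425 to 875 mm from the base axis. Payload 4.7 kg.
Tool frame: the origin (TCP) lies on the centre line of the jaws, within the pads' length; the fingertips stand 17 mm ahead of it and the grasp point (between the pads) lies 2 mm behind it (arm.nose_length is the distance from the TCP to the fingertips, in mm); z points along the fingers, y is the line along which they close (so a half turn about z gives the same grasp; the last joint's range is limited). The gripper opens to 87 mm and grips with 3 to 60 N. Pads are 19 mm wide; open, the fingers measure 117 mm over their backs; the gripper's body (75 mm by 190 mm) begins 51 mm behind the grasp point.
Start: joints at [64.292, 18.392, -4.016, 83.108, 1.295, 78.541, -3.26], TCP at [290.18, -581.652, 239.587] pointing down, gripper open.
Joint ranges: [-163.93, 163.93], [-17.29, 119.83], [-79.2, 71.16], [3.27, 140.29], [-89.18, 269.18], [5.43, 117.66], [-154.24, 154.24]. Speed limits (degrees/s): [147.25, 147.25, 180, 180, 180, 180, 180].

## Interface

Orientations are given as [roll, pitch, yaw] about the fixed x, y, z axes, in that order (R = Rz(yaw) Ry(pitch) Rx(roll)).
In Python, from station import arm, optics, ticket gives the robot as it stands. The module is installed in compiled form; this text tells all that it offers.
- The arm moves only by the tool drive_tool, never from a script. Its argument "commands" is a list that holds one entry, the list of rows, each a list of 5 numbers: the opening, from -1 (shut) to 1 (fully open), then the shift along the tool's x, y, z in cm, then the turn about the tool's z in rad. In form: [[[fingers, tx, ty, tz, spin], ...]]. A call has 1 to 10 rows; each row shifts and turns the commanded pose from where the row before left it, along the tool's axes as they then stand; what a row does not reach is not made up. A row lasts 1/8 s, in which the tool goes at most 62.5 mm and 10.7 degrees, less where a joint would pass 70% of its speed; a pose out of reach is approached as far as the arm can. A call is refused whole if a number of a shift passes 6.25 or a number of a turn 0.188, either way. A call with a gripper value outside its range is refused whole. The fingers move at their own pace and stop on an object; the grip force is fixed at half the most. Time passes only in rows, so rows that do not move let the fingers close. It gives the time, the measured TCP pose, the force, the opening and the grip force at its end, in the units of the state.
- arm.get_obs(): the state, without advancing time (a new reading comes with each control period).
- optics.read_camera(name): name is "scene" or "side" or "wrist"; returns a dict with "frame" (480x640x3 uint8, red, green, blue), "vertical_fov" (degrees; the focal length in pixels is half the picture's height over the tangent of half this angle, whatever the lens; pixels are square), "cx", "cy" (the principal point, pixels), "extrinsics" (4x4, takes a point from world to camera coordinates); the wrist camera has in their place "hand_eye" (4x4, takes a point from camera to tool coordinates, whose origin is the TCP and whose axes are the flange's). Camera axes: x right, y down, z forward; pixel columns grow to the right and rows downward; lengths in mm; the calibration is good to about 2 mm. A picture is of the moment at which its call begins: read the wrist's pose just before it. There is no depth.
- ticket.close_job(): hands the job in; it is judged then, once.
The state is a dict: "t": time; "joint_positions": joint angles; "qd": joint speeds; "tau": joint torques, N m; "position": TCP position; "tool_rot": TCP orientation; "contact_force": force on the tool from outside, world axes, zero at the start; "ft_torque": the same for the moment, N m; "width": finger opening in mm; "grasp_force": force on a finger pad.
Only numpy, scipy, OpenCV 4.12 (cv2) and the standard library are available. Lean on these libraries where they do the work, as an engineer would, in place of code of your own. Each camera call takes 0.05 s, during which the arm holds its last target. There are 200 camera calls.

## Working session

There is one attempt and no reset: what is moved stays moved. The work goes in short steps, Python scripts to look and compute and a tool call to move; the robot and the scene stay as the last step left them, time stands still between calls to the robot, and variables do not carry over. Pictures are saved under pics/ and viewed, at most 10 in all, crops included, and the job is handed in when it is done.

Besides the shell and the picture viewer there is one more tool, called as name([rows], argument=value, ...), one row to a line, values as JSON. drive_tool: Moves the arm, as the interface text tells. Its arguments: {"type":"object","properties":{"commands":{"type":"array"}},"required":["commands"]}

```bash
mkdir -p pics; cat > h.py <<'E'
import numpy as np, cv2
from station import arm, optics, ticket
from scipy.spatial.transform import Rotation as Ro
def cam(name):
    o=arm.get_obs(); d=optics.read_camera(name)
    f=240/np.tan(np.radians(d["vertical_fov"]/2))
    if name=="wrist":
        T=np.eye(4); T[:3,:3]=Ro.from_euler('xyz',o["tool_rot"],degrees=True).as_matrix(); T[:3,3]=o["position"]
        M=T@np.array(d["hand_eye"])
    else: M=np.linalg.inv(np.array(d["extrinsics"]))
    return d["frame"],(f,d["cx"],d["cy"],M)
def ray(c,u,v):
    f,cx,cy,M=c; r=M[:3,:3]@np.array([(u-cx)/f,(v-cy)/f,1]); return M[:3,3],r/np.linalg.norm(r)
def plane(c,u,v,z):
    o,r=ray(c,u,v); return o+r*(z-o[2])/r[2]
def tri(*rs):
    A=sum(np.eye(3)-np.outer(r,r) for o,r in rs); b=sum((np.eye(3)-np.outer(r,r))@o for o,r in rs)
    p=np.linalg.solve(A,b); return p,[np.linalg.norm(np.cross(p-o,r)) for o,r in rs]
def proj(c,P):
    f,cx,cy,M=c; p=np.linalg.inv(M)@np.append(P,1); return f*p[0]/p[2]+cx,f*p[1]/p[2]+cy
def save(n,im): cv2.imwrite("pics/"+n,im[:,:,::-1])
E
python3 - <<'E'
from h import *
for n in("scene","side"):
    im,c=cam(n); save(n+"0.png",im); print(n,c[0],c[3][:3,3].round(),c[3][:3,2].round(2))
print(arm.get_obs())
E
```

```text
scene 519.2545740250487 [-283.  795.  601.] [ 0.67 -0.62 -0.41]
side 511.9411278883534 [  2. 766. 876.] [ 0.43 -0.61 -0.66]
{'t': 0.1, 'joint_positions': array([64.28989433, 18.43311471, -4.01487535, 83.16825843,  1.2951769 ,
       78.53932406, -3.25953127]), 'qd': array([-0.13749671, -0.15820046, -0.03497296, -0.09180259, -0.00290899,
        0.1508253 ,  0.0290749 ]), 'tau': array([-3.79529301e-04, -4.92573094e+01, -4.06007599e-01, -3.13397563e+01,
       -6.40005595e-02,  3.95962363e-02,  9.05048273e-05]), 'position': array([ 289.95631067, -581.23036386,  238.58696536]), 'tool_rot': array([-1.79904540e+02,  5.79613837e-03,  2.65195940e+01]), 'contact_force': array([ 0.85754152,  0.14887556, -1.12352017]), 'ft_torque': array([0.01033611, 0.01725822, 0.01493795]), 'grasp_force': 0.0, 'width': 87.3146896054843}
```

View pics/scene0.png

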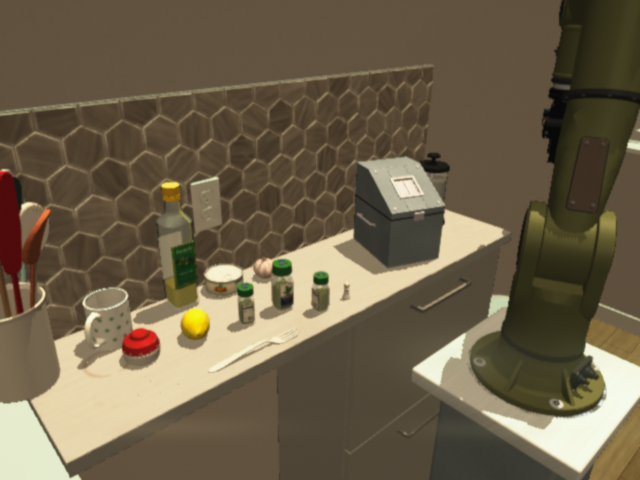

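View pics/side0.png

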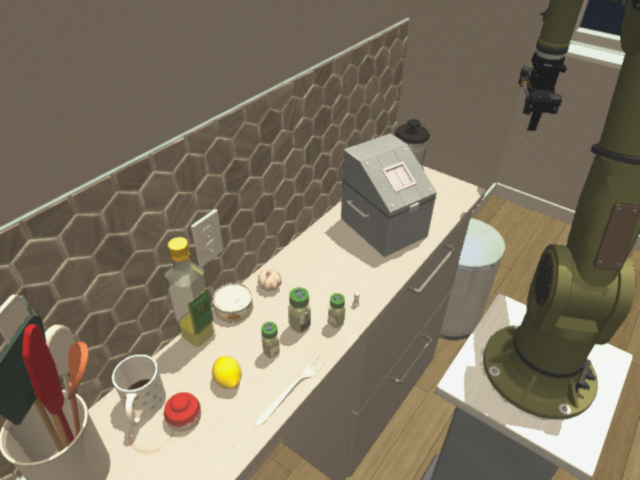

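The three look-alike jars are at scene px (246,303), (283,284) and (321,291), and at side px (270,340), (299,310) and (337,310). The middle one looks largest and fits 41 x 108 mm. I'll confirm that with crops and measure it.

```bash
python3 - <<'E'
from h import *
C={};caps={}
crops=[]
for n,(x,y),(X,Y) in(("scene",(220,245),(350,155)),("side",(245,265),(335,130))):
    im,c=cam(n);C[n]=c
    hsv=cv2.cvtColor(im,cv2.COLOR_RGB2HSV)
    m=cv2.inRange(hsv,(50,90,20),(85,255,170)); m[:,:225]=0; m[:,360:]=0; m[:220]=0; m[360:]=0
    m=cv2.morphologyEx(m,cv2.MORPH_OPEN,np.ones((3,3)))
    k,_,st,ce=cv2.connectedComponentsWithStats(m)
    L=sorted([(st[i].tolist(),ce[i].round(1).tolist()) for i in range(1,k) if st[i][4]>40],key=lambda t:t[1][0]); print(n,L)
    caps[n]=[l[1] for l in L]
    a=cv2.resize(im[y:y+100,x:x+133],(400,300),interpolation=cv2.INTER_CUBIC)
    b=cv2.resize(im[Y:Y+90,X:X+120],(400,300),interpolation=cv2.INTER_CUBIC)
    crops.append(np.hstack([a,b]))
save("crops.png",np.vstack(crops))
for a,b in zip(caps["scene"],caps["side"]): print(tri(ray(C["scene"],*a),ray(C["side"],*b)))
E
```

```text
scene [([238, 284, 14, 12, 133], [244.5, 290.0]), ([273, 261, 18, 14, 199], [281.2, 268.1]), ([315, 275, 12, 9, 102], [320.5, 278.9])]
side []
```

View pics/crops.png

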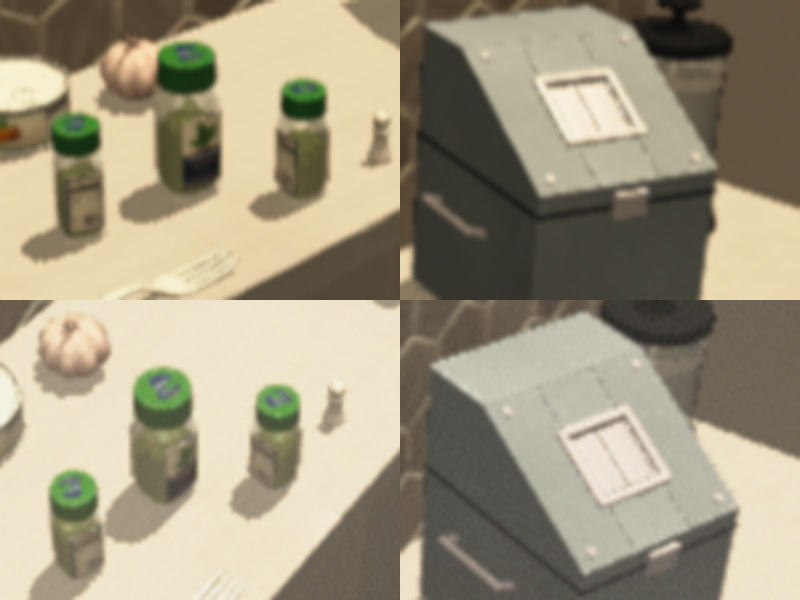

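Middle jar at scene (282,284) / side (299,310) is clearly the largest in both views, so it is the one meant. The mouth collar's four corners are clear in both views (scene about 407,187; side about 396,176). Next I triangulate both.

```bash
python3 - <<'E'
from h import *
s,cs=cam("scene"); d,cd=cam("side")
S=lambda x,y:ray(cs,220+x/3.008-.3,245+y/3-.3); D=lambda x,y:ray(cd,245+x/3.008-.3,265+y/3-.3)
P={"top":((187,52),(163,83)),"base":((189,181),(167,190)),"garlic":((130,70),(74,45)),"lemon":None,"jarL":((76,123),(73,190)),"jarR":((304,93),(278,99)),"shaker":((379,138),(335,107))}
for k,v in P.items():
    if v: p,e=tri(S(*v[0]),D(*v[1])); print(k,p.round(1),np.round(e,1))
s2=lambda x,y:ray(cs,350+x*.3-.3,155+y*.3-.3); d2=lambda x,y:ray(cd,335+x*.3-.3,130+y*.3-.3)
q=[]
for a,b in zip([(135,75),(212,66),(248,134),(172,146),(140,199),(314,168)],[(158,133),(230,106),(270,174),(200,206),(182,277),(338,210)]):
    p,e=tri(s2(*a),d2(*b)); q.append(p); print(p.round(1),np.round(e,1))
q=np.array(q); print("mouth",q[:4].mean(0)); up=(q[0]+q[1]-q[2]-q[3])/2; w=(q[0]+q[3]-q[1]-q[2])/2
print("up",up,np.linalg.norm(up),"left",w,np.linalg.norm(w)); n=np.cross(up,w);print("n",n/np.linalg.norm(n), "bottom edge",np.linalg.norm(q[4]-q[5]),np.degrees(np.arctan2(*(q[4]-q[5])[:2])))
im=d.copy()
E
```

```text
top [457.5 206.5 108.5] [0.3 0.3]
base [445.7 217.   14.8] [0.9 0.9]
garlic [585.7 159.   26.8] [2.3 2.3]
jarL [456.5 301.   88.4] [0.8 0.8]
jarR [401.2 149.1  79.8] [0.6 0.6]
shaker [390.6  84.9  23.4] [0.5 0.5]
[ 491.2 -160.   204.4] [1. 1.]
[ 468.2 -222.1  204.7] [0.3 0.3]
[ 427.4 -219.6  163. ] [0.1 0.1]
[ 447.8 -154.6  162.6] [1.2 1.2]
[426.6 -96.9 143.1] [0.7 0.7]
[ 373.  -227.5  150.1] [0.2 0.2]
mouth [ 458.64522087 -189.09351692  183.67409486]
up [42.1029305  -3.92445702 41.78575656] 59.44836054137032 left [21.70774299 63.55640119 -0.36094577] 67.16228495126265
n [-0.67377249  0.23410793  0.70087382] bottom edge 141.33719330356664 22.313888454472323
```

Jar axis is at about (457,207) with its top at 108.5 (given 108). Mouth is at z 183.7 (expected 183.6), caddy yaw about -20°. The tool only turns about its vertical z. So I'll grip the cap, swing the jar to 30° in the pads against the caddy's top side edge, spin it into line, and insert. First I rise and look at the caddy from above.

drive_tool([
  [[1, 0, 0, -5, 0], [1, 0, 0, -5, 0], [1, 3.9, -3.5, 0, 0], [1, 3.9, -3.5, 0, 0], [1, 3.9, -3.5, 0, 0], [1, 3.9, -3.5, 0, 0], [1, 3.9, -3.5, 0, 0], [1, 3.9, -3.5, 0, 0], [1, 3.9, -3.5, 0, 0], [1, 0, 0, 0, 0]],
])

```text
t: 1.55
position: [427.1, -235.7, 340.2]
tool_rot: [180.0, -0.1, 27.0]
contact_force: [-0.3, -0.9, -0.3]
width: 86.9
grasp_force: 0.0
```

```bash
python3 - <<'E'
from h import *
im,c=cam("wrist"); o=arm.get_obs(); print(o["position"],o["tool_rot"],o["joint_positions"].round(),c[0],c[3].round(2)); save("w1.png",im)
print(proj(c,np.array([458.6,-189,183.7])))
np.savez("w1.npz",f=c[0],cx=c[1],cy=c[2],M=c[3])
E
```

```text
[ 425.8521061  -238.65509451  339.97567224] [1.79932812e+02 2.00112386e-03 2.67743533e+01] [ 46.  -3. -19.  95.  -1.  87. -36.] 412.6877381822472 [[ 4.6000e-01 -8.6000e-01 -2.2000e-01  4.8684e+02]
 [-8.9000e-01 -4.4000e-01 -1.1000e-01 -2.0597e+02]
 [ 0.0000e+00  2.5000e-01 -9.7000e-01  4.8481e+02]
 [ 0.0000e+00  0.0000e+00  0.0000e+00  1.0000e+00]]
(np.float64(276.2505945125688), np.float64(158.3208019119037))
```

View pics/w1.png

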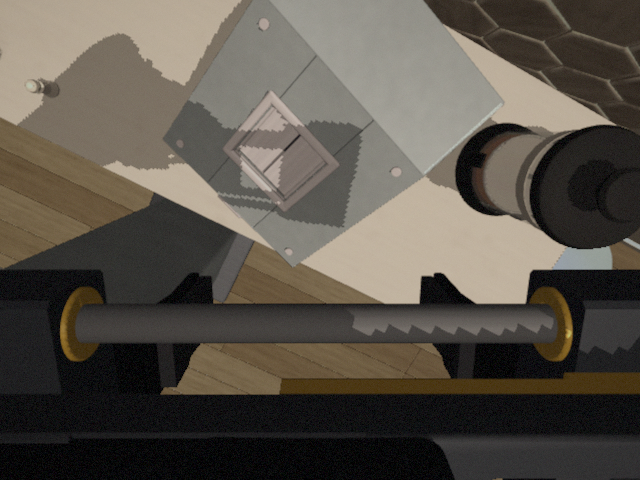

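The wrist view shows the collar corners at about (271,91), (339,164), (288,211) and (222,150), near the predicted centre (276,158). The flat top's right corners are at (424,175) and (503,103), and the slope's low corners at (164,138) and (294,266). I'll work out the caddy pose from these.

```bash
python3 - <<'E'
from h import *
im,c=cam("wrist"); o=arm.get_obs(); print(o["position"],o["tool_rot"])
pts=[((271,91),200.1,(-3.9-1.5,34)),((339,164),200.1,(-3.9-1.5,-34)),((288,211),167.1,(-61.1-1.5,-34)),((222,150),167.1,(-61.1-1.5,34)),((164,138),145,(-95,75)),((294,266),145,(-95,-75)),((424,175),217,(30,-75)),((503,103),217,(95,-75))]
A=[];B=[]
for (u,v),z,b in pts:
    A.append(plane(c,u,v,z)[:2]); B.append(b)
A=np.array(A);B=np.array(B,float)
a0=A-A.mean(0);b0=B-B.mean(0)
th=np.arctan2((b0[:,0]*a0[:,1]-b0[:,1]*a0[:,0]).sum(),(a0*b0).sum())
R=np.array([[np.cos(th),-np.sin(th)],[np.sin(th),np.cos(th)]]); t=A.mean(0)-R@B.mean(0)
print("yaw",np.degrees(th),"origin",t,"mouth",t+R@[-32.5,0]); print((A-(B@R.T+t)).round(1))
E
```

```text
[ 425.02639864 -240.4724227   339.73297722] [1.79946167e+02 3.23952904e-02 2.65784042e+01]
yaw -19.324560875968427 origin [ 491.35477946 -204.21818576] mouth [ 460.68585598 -193.46332022]
[[-1.1 -1.3]
 [-0.2  1.6]
 [ 2.4 -1.4]
 [-0.5 -0.9]
 [ 1.2 -1.3]
 [ 1.2  0.3]
 [-0.9  1.3]
 [-2.   1.7]]
```

drive_tool([
  [[1, 0, 0, 0, -0.152], [1, 0, 0, 0, -0.152], [1, 0, 0, 0, -0.152], [1, 0, 0, 0, -0.152], [1, 0, 0, 0, -0.152], [1, 5.4, -1.5, 0, 0], [1, 5.4, -1.5, 0, 0], [1, 5.4, -1.5, 0, 0], [1, 5.4, -1.5, 0, 0], [1, 5.4, -1.5, 0, 0]],
])

```text
t: 2.9
position: [446.9, 38.7, 339.7]
tool_rot: [180.0, 0.0, 69.9]
contact_force: [1.5, 0.7, -0.1]
width: 87.1
grasp_force: 0.0
```

drive_tool([
  [[1, 5.4, -1.5, 0, 0], [1, 5.4, -1.5, 0, 0], [1, 1, 0, 0, 0], [1, 0, 0, 0, 0], [1, 0, 0, 0, 0], [1, 0, 0, 0, 0]],
])

```text
t: 3.65
position: [459.0, 158.2, 339.4]
tool_rot: [180.0, 0.0, 69.9]
contact_force: [-0.9, 0.7, 0.5]
width: 87.5
grasp_force: 0.0
```

```bash
python3 - <<'E'
from h import *
im,c=cam("wrist"); o=arm.get_obs(); print(o["position"],o["tool_rot"],o["joint_positions"].round()); save("w2.png",im)
print(proj(c,np.array([457.5,206.5,108])))
E
```

```text
[458.94506997 158.57049761 339.50958432] [1.79988805e+02 2.56438005e-02 6.99112325e+01] [ 27.  -3. -47.  95.  -2.  87. -40.]
(np.float64(294.9482339250663), np.float64(157.09740824073307))
```

View pics/w2.png

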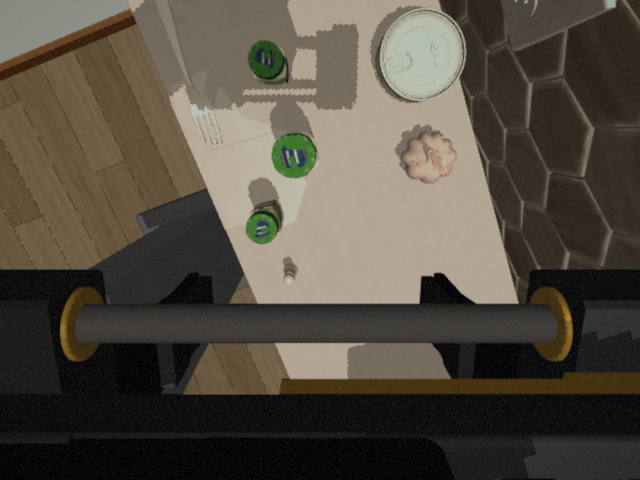

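The picture shows the meant jar's cap at (294,156), against a prediction of (295,157). The fingers will straddle it left-right, clear of the neighbours. I'll move over it, descend to the cap and close.

drive_tool([
  [[1, 2.27, -0.95, 0, 0], [1, 2.27, -0.95, 0, 0], [1, 0, 0, 4, 0], [1, 0, 0, 4, 0], [1, 0, 0, 4, 0], [1, 0, 0, 4, 0], [1, 0, 0, 4, 0], [1, 0, 0, 2.5, 0], [1, 0, 0, 1.25, 0], [1, 0, 0, 0, 0]],
])

```text
t: 4.95
position: [456.2, 208.7, 101.7]
tool_rot: [-179.9, 0.0, 70.0]
contact_force: [0.3, 0.4, 0.9]
width: 86.9
grasp_force: 0.0
```

```bash
python3 - <<'E'
from h import *
im,c=cam("wrist"); s,_=cam("scene"); o=arm.get_obs(); print(o["position"],o["tool_rot"],o["width"])
save("m3.png",np.hstack([cv2.resize(im,(400,300)),cv2.resize(s[200:320,220:380],(400,300))]))
E
```

```text
[457.10893047 209.36207672 103.04172913] [ 1.79920007e+02 -5.11626855e-02  7.00417986e+01] 87.43252122678393
```

View pics/m3.png

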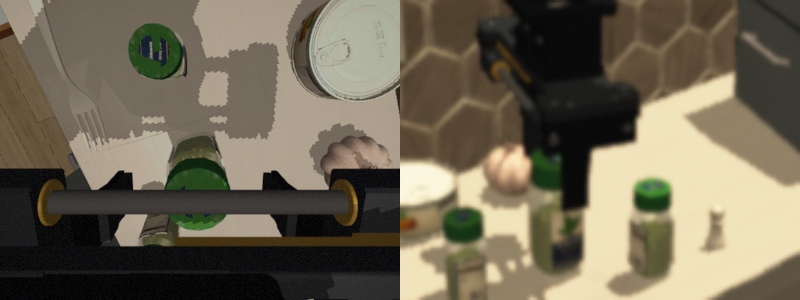

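The cap sits centred between the open fingers, at wrist crop (197,195). Closing and lifting.

drive_tool([
  [[-1, -0.15, 0, 0, 0], [-1, 0, 0, 0, 0], [-1, 0, 0, 0, 0], [-1, 0, 0, 0, 0], [-1, 0, 0, 0, 0], [-1, 0, 0, -2, 0], [-1, 0, 0, -4, 0], [-1, 0, 0, -4.5, 0], [-1, 0, 0, -4.5, 0], [-1, 0, 0, -4.5, 0]],
])

```text
t: 6.3
position: [455.4, 207.7, 298.2]
tool_rot: [-180.0, 0.0, 70.1]
contact_force: [1.0, 0.3, -0.9]
width: 39.6
grasp_force: 30.0
```

```bash
python3 - <<'E'
from h import *
a=np.load("w1.npz"); c=(float(a["f"]),float(a["cx"]),float(a["cy"]),a["M"])
for p in [(425,0),(520,55),(640,124)]: print(plane(c,*p,0).round())
s,cs=cam("scene"); d,cd=cam("side"); o=arm.get_obs(); print(o["position"])
r1=s[140:260,230:350]; 
save("m4.png",np.hstack([cv2.resize(s[100:340,160:480],(400,300)),cv2.resize(d[140:380,160:480],(400,300))]))
E
```

```text
[ 661. -247.    0.]
[ 662. -367.    0.]
[ 664. -529.    0.]
[457.82466337 209.1548999  301.65156758]
```

View pics/m4.png

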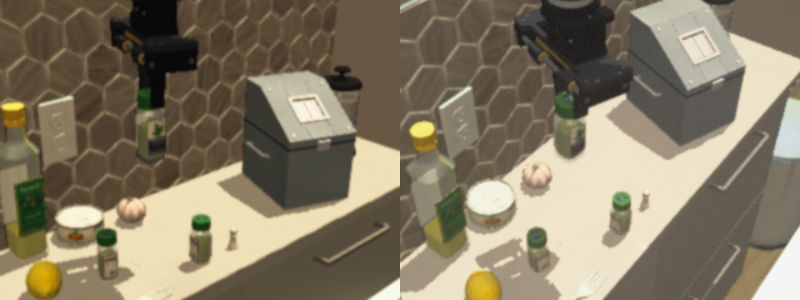

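The jar hangs upright in the grip (side-view crop (570,125)). Wall at x≈661 rules out tilting at the flat top because the gripper body would touch it. So I'll use the caddy's +y side edge lower down the slope.

drive_tool([
  [[-1, -4.5, 2.95, 0.2, 0], [-1, -4.5, 2.95, 0.2, 0], [-1, -4.5, 2.95, 0.2, 0], [-1, -4.5, 2.95, 0.2, 0], [-1, -4.5, 2.95, 0.3, 0], [-1, -4.4, 2.95, 0.3, 0], [-1, 0, 0, 0, 0], [-1, 0, 0, 0, 0], [-1, 0, 0, 0, 0]],
])

```text
t: 7.52
position: [530.3, -103.6, 282.8]
tool_rot: [-180.0, 0.0, 70.2]
contact_force: [0.6, -0.1, -1.5]
width: 39.6
grasp_force: 30.0
```

drive_tool([
  [[-1, -0.8, 0, 0, 0], [-1, -0.8, 0, 0, 0], [-1, -0.8, 0, 0, 0], [-1, -0.8, 0, 0, 0], [-1, -0.6, 0, 0, 0], [-1, 0, 0, 0, 0]],
])

```text
t: 8.28
position: [517.3, -142.0, 283.1]
tool_rot: [180.0, 0.0, 70.0]
contact_force: [1.1, 1.4, 1.8]
width: 39.8
grasp_force: 30.0
```

```bash
python3 - <<'E'
from h import *
s,cs=cam("scene"); d,cd=cam("side"); o=arm.get_obs(); print(o["position"],o["contact_force"],o["ft_torque"])
save("m5.png",np.hstack([cv2.resize(s[120:240,320:480],(400,300),interpolation=2),cv2.resize(d[100:220,300:460],(400,300),interpolation=2)]))
E
```

```text
[ 517.38865354 -141.48978193  282.97826072] [1.50369788 1.51111824 0.53758428] [ 0.3718673  -0.3160742   0.01359129]
```

View pics/m5.png

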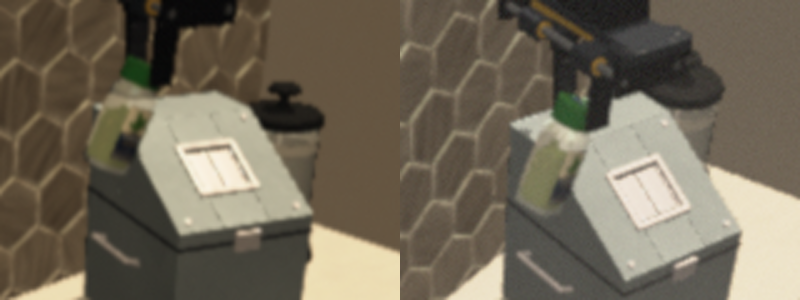

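The jar is swinging on the slanted edge as planned: scene crop (105,160) base, about 22-25° tilted. 8 mm more, then I'll back off and measure the tilt by background subtraction.

drive_tool([
  [[-1, -0.4, 0, 0, 0], [-1, -0.5, 0, 0, 0], [-1, 0, 0, 0, 0], [-1, 1, 0, -1, 0], [-1, 3, 0, -3, 0], [-1, 4, 0, -3, 0], [-1, 0, 0, 0, 0], [-1, 0, 0, 0, 0], [-1, 0, 0, 0, 0]],
])

```text
t: 9.5
position: [541.1, -76.1, 352.2]
tool_rot: [-179.9, 0.1, 69.9]
contact_force: [0.5, -0.2, -1.4]
width: 39.4
grasp_force: 30.0
```

```bash
cat > ax.py <<'E'
from h import *
def silh(n,bgf,o):
    im,c=cam(n); bg=cv2.imread("pics/"+bgf)[:,:,::-1]
    d=cv2.GaussianBlur(cv2.absdiff(im,np.ascontiguousarray(bg)),(3,3),0).max(2)
    lab=cv2.cvtColor(im,cv2.COLOR_RGB2HSV)
    p=np.array(o["position"])
    u,v=proj(c,p+[0,0,-25])
    m=((d>14)).astype(np.uint8); 
    yy,xx=np.mgrid[:480,:640]; m[(np.hypot(xx-u,yy-v)>75)|(yy<v+1)]=0
    m=cv2.morphologyEx(m,cv2.MORPH_OPEN,np.ones((3,3))); k,L,st,ce=cv2.connectedComponentsWithStats(m)
    i=1+np.argmax(st[1:,4]); 
    vis=im.copy(); vis[L==i]=vis[L==i]//2+np.array([127,0,0],np.uint8)
    return (L==i),c,vis,(u,v),im
E
python3 - <<'E'
from ax import *
o=arm.get_obs(); print(o["position"],o["tool_rot"],o["contact_force"])
out=[]
for n in("scene","side"):
    M,c,vis,(u,v),im=silh(n,n+"0.png",o); u=int(u);v=int(v)
    ys,xs=np.nonzero(M); print(n,(u,v),M.sum(),xs.min(),xs.max(),ys.min(),ys.max())
    x0=max(0,u-60);y0=max(0,v-45)
    a=cv2.resize(im[y0:y0+120,x0:x0+120],(400,400),interpolation=2);b=cv2.resize(vis[y0:y0+120,x0:x0+120],(400,200));print(x0,y0)
    out.append(np.vstack([a,b]))
save("m6.png",np.hstack(out))
E
```

```text
[541.07121752 -76.11662183 352.19646423] [-1.79923334e+02  8.32872003e-02  6.99246243e+01] [ 0.53464539 -0.15322727 -1.38886223]
scene (353, 128) 633 326 355 130 160
293 83
side (348, 130) 762 321 354 132 170
288 85
```

View pics/m6.png

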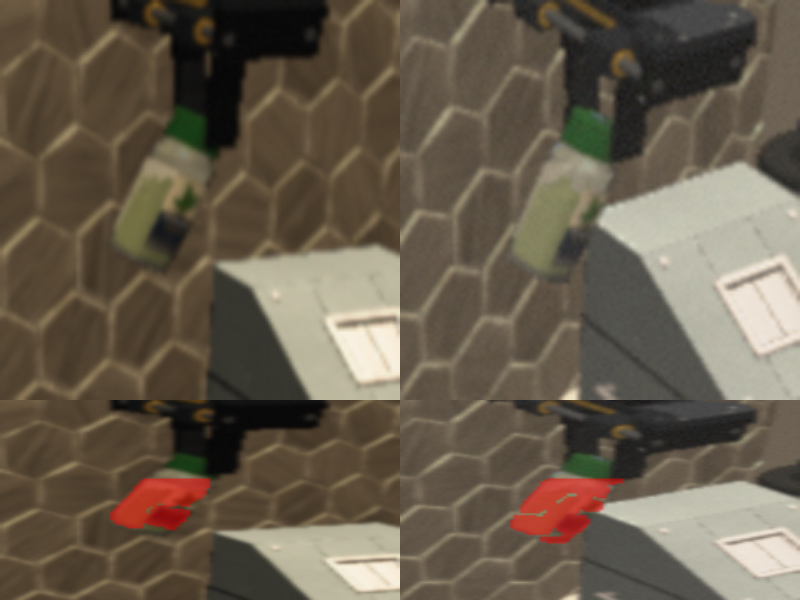

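The jar hangs tilted with nothing touching. Base centre is at scene px (335,157) and side px (331,163), shoulder centre at scene (347,131) and side (341,137).

```bash
python3 - <<'E'
from h import *
o=arm.get_obs(); _,cs=cam("scene"); _,cd=cam("side")
S=lambda x,y:ray(cs,293+x*.3-.3,83+y*.3-.3); D=lambda x,y:ray(cd,288+x*.3-.3,85+y*.3-.3)
b,e=tri(S(140,248),D(143,262)); t,e2=tri(S(181,160),D(178,175)); print(b,t,e,e2)
R=Ro.from_euler('xyz',o["tool_rot"],degrees=True).as_matrix()
p=o["position"]; 
for q in(b,t): print("tool frame",R.T@(q-p))
v=R.T@(b-t); print("tilt",np.degrees(np.arctan2(v[0],v[2])),np.degrees(np.arctan2(v[1],v[2])),np.linalg.norm(v))
for L in (96,):
  for th in(22,25,28,31,34):
    q=p+R@np.array([L*np.sin(np.radians(th)),0,6+L*np.cos(np.radians(th))]); s=p+R@np.array([20*np.sin(np.radians(th)),0,6+20*np.cos(np.radians(th))])
    a=[np.array(proj(c,q)) for c in(cs,cd)]; k=[np.array(proj(c,s)) for c in(cs,cd)]
    print(th,((a[0]-[293,83])/.3).round(),((a[1]-[288,85])/.3).round(),[((x-y)[0]/(x-y)[1]).round(3) for x,y in zip(a,k)])
E
```

```text
[548.12761966 -24.01749691 267.26620063] [537.28031946 -47.44622122 326.33640043] [np.float64(0.3871426756975676), np.float64(0.3871426756976631)] [np.float64(2.410966835537429), np.float64(2.410966835537347)]
tool frame [ 51.04104772 -11.10078797  85.00374723]
tool frame [ 25.26326239 -13.32797754  25.95797719]
tilt 23.584779347588928 2.160156341536009 64.46594099710319
22 [151. 255.] [151. 259.] [np.float64(-0.398), np.float64(-0.375)]
25 [145. 253.] [146. 259.] [np.float64(-0.45), np.float64(-0.418)]
28 [140. 250.] [140. 258.] [np.float64(-0.505), np.float64(-0.463)]
31 [134. 247.] [135. 257.] [np.float64(-0.563), np.float64(-0.508)]
34 [129. 244.] [130. 255.] [np.float64(-0.624), np.float64(-0.555)]
```

Base pixel against prediction puts the tilt at about 27°, within the mouth's slack. Next I carry it over the mouth and spin it into line.

drive_tool([
  [[-1, -4.5, -2.87, 0, 0], [-1, -4.5, -2.87, 0.5, 0], [-1, -4.5, -2.87, 0.5, 0], [-1, 0, 0, 0, 0.15], [-1, 0, 0, 0, 0.17], [-1, 0, 0, 0, 0.17], [-1, 0, 0, 0, 0.17], [-1, 0, 0, 0, 0.17], [-1, 0, 0, 0, 0.17], [-1, 0, 0, 0, 0.17]],
])

```text
t: 10.95
position: [414.5, -172.1, 342.9]
tool_rot: [180.0, 0.0, 2.7]
contact_force: [0.4, -0.7, -1.3]
width: 39.8
grasp_force: 30.0
```

drive_tool([
  [[-1, 0, 0, 0, 0.17], [-1, 0, 0, 0, 0.17], [-1, 0, 0, 0, 0.06], [-1, 0, 0, 0, 0], [-1, 0, 0, 0, 0]],
])

```text
t: 11.58
position: [414.6, -172.1, 343.0]
tool_rot: [180.0, 0.0, -19.8]
contact_force: [-0.5, 0.7, -1.6]
width: 39.4
grasp_force: 30.0
```

```bash
python3 - <<'E'
from h import *
o=arm.get_obs(); print(o["position"],o["tool_rot"],o["joint_positions"].round(),o["contact_force"])
_,cs=cam("scene"); _,cd=cam("side")
w=np.array([.471,-.167,-.866]); m=np.array([461,-191,181.])
s,_=cam("scene"); d,_=cam("side")
for im,n in((s,"s7"),(d,"d7")): cv2.imwrite(n+".png",im[:,:,::-1])
E
```

```text
[ 414.60351028 -172.06249566  342.98908026] [ 1.79993628e+02  7.69823540e-03 -1.98471170e+01] [ 57.  -8. -33.  99.  -4.  88. -86.] [-0.51424275  0.73926825 -1.63646932]
```

drive_tool([
  [[-1, 0, 0.2, 2, 0], [-1, 0, 0, 2, 0], [-1, 0, 0, 1.5, 0], [-1, 0, 0, 0, 0], [-1, 0, 0, 0, 0]],
])

```text
t: 12.4
position: [414.4, -174.0, 288.7]
tool_rot: [180.0, -0.1, -19.9]
contact_force: [0.3, -0.3, -1.5]
width: 39.9
grasp_force: 30.0
```

```bash
python3 - <<'E'
from h import *
o=arm.get_obs(); print(o["position"],o["tool_rot"],o["contact_force"])
s,cs=cam("scene"); d,cd=cam("side")
for c in(cs,cd): print(np.round(proj(c,np.array([461,-191,181]))),np.round(proj(c,o["position"])))
save("m8.png",np.hstack([cv2.resize(s[115:235,345:461],(400,414),interpolation=2),cv2.resize(d[100:220,330:446],(400,414),interpolation=2)]))
E
```

```text
[ 414.43655888 -173.99825849  288.74400676] [ 1.79989181e+02 -6.14958260e-02 -1.98848176e+01] [ 0.27631335 -0.33646484 -1.50797269]
[407. 187.] [422. 149.]
[399. 176.] [419. 146.]
```

View pics/m8.png

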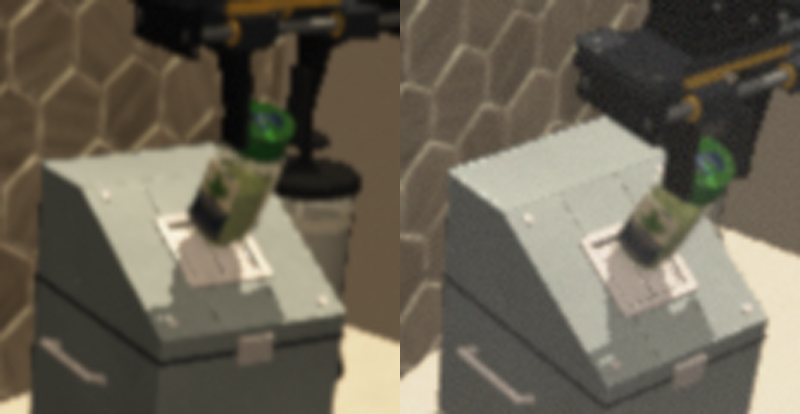

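Now the whole jar is visible over the mouth: cap top at scene crop (273,122) and side crop (313,162), base centre about (215,232) and (244,250). Computing axis and offset.

```bash
python3 - <<'E'
from h import *
o=arm.get_obs(); _,cs=cam("scene"); _,cd=cam("side"); k=1/3.448
R=Ro.from_euler('xyz',o["tool_rot"],degrees=True).as_matrix(); p=o["position"]
S=lambda x,y:ray(cs,345+x*k-.3,115+y*k-.3); D=lambda x,y:ray(cd,330+x*k-.3,100+y*k-.3)
Q={"T":((273,122),(313,162)),"B":((215,232),(244,250)),"M":((213,248),(237,265))}
for n,(a,b) in Q.items():
    q,e=tri(S(*a),D(*b)); Q[n]=q; print(n,q.round(1),np.round(e,1),"tool",(R.T@(q-p)).round(1))
v=R.T@(Q["B"]-Q["T"]); print(np.linalg.norm(v),np.degrees(np.arctan2(v[0],v[2])),np.degrees(np.arctan2(v[1],v[2])))
print("exp mouth tool",R.T@(np.array([461,-191,181])-p))
for th in(24,27,30,33):
    s,c=np.sin(np.radians(th)),np.cos(np.radians(th))
    for L in(-11.5,96):
        q=p+R@np.array([L*s,0,6+L*c]); print(th,L,[((np.array(proj(cc,q))-of)/k).round() for cc,of in((cs,[345,115]),(cd,[330,100]))])
E
```

```text
T [ 412.3 -178.3  286.6] [0.2 0.2] tool [-0.7  4.7  2.3]
B [ 456.4 -185.6  196.7] [0.9 0.9] tool [43.1 -3.4 92.3]
M [ 459.8 -187.6  182.6] [0.5 0.5] tool [ 47.   -2.7 106.3]
100.44136445553603 25.94909595436031 -5.163914971551412
exp mouth tool [4.93137314e+01 8.63878840e-02 1.07979888e+02]
24 -11.5 [array([271., 113.]), array([312., 157.])]
24 96 [array([222., 233.]), array([249., 253.])]
27 -11.5 [array([271., 114.]), array([312., 157.])]
27 96 [array([219., 229.]), array([245., 247.])]
30 -11.5 [array([271., 114.]), array([313., 158.])]
30 96 [array([216., 224.]), array([242., 241.])]
33 -11.5 [array([272., 115.]), array([313., 159.])]
33 96 [array([213., 218.]), array([238., 235.])]
```

Tilt is about 26-27°, with the base about 3 mm upslope of the mouth centre and 17 mm short of it. I shift slightly downslope, then push along the way in (tool 0.5, 0, 0.866).

drive_tool([
  [[-1, -0.35, 0.05, 0.2, 0], [-1, 0, 0, 0, 0], [-1, 0.4, 0, 0.69, 0], [-1, 0.4, 0, 0.69, 0], [-1, 0.4, 0, 0.69, 0], [-1, 0.4, 0, 0.69, 0], [-1, 0, 0, 0, 0]],
])

```text
t: 13.48
position: [425.6, -178.7, 257.3]
tool_rot: [-180.0, 0.1, -19.9]
contact_force: [0.2, -0.3, -1.6]
width: 39.8
grasp_force: 30.0
```

drive_tool([
  [[-1, 0.4, 0, 0.69, 0], [-1, 0.4, 0, 0.69, 0], [-1, 0, 0, 0, 0]],
])

```text
t: 13.85
position: [433.1, -181.4, 243.7]
tool_rot: [-180.0, 0.1, -19.9]
contact_force: [-0.2, -0.1, -2.5]
width: 39.5
grasp_force: 30.0
```

```bash
python3 - <<'E'
from h import *
o=arm.get_obs(); print(o["position"],o["contact_force"],o["ft_torque"])
s,cs=cam("scene"); d,cd=cam("side"); cv2.imwrite("s9.png",s[:,:,::-1])
R=Ro.from_euler('xyz',o["tool_rot"],degrees=True).as_matrix()
g=[]
for im,c in((s,cs),(d,cd)):
    u,v=proj(c,o["position"]); h=cv2.cvtColor(im,cv2.COLOR_RGB2HSV); m=cv2.inRange(h,(50,90,20),(85,255,200)); yy,xx=np.mgrid[:480,:640]; m[np.hypot(xx-u,yy-v)>30]=0
    q=np.column_stack(np.nonzero(m))[:,::-1]; print(len(q),q.min(0),q.max(0),(u,v)); g.append(ray(c,*q.mean(0)))
p,e=tri(*g); print("cap centroid tool",R.T@(p-o["position"]),e)
E
```

```text
[ 433.08109327 -181.39283709  243.65469179] [-0.24167776 -0.06751275 -2.51656022] [ 0.06808925  0.00134471 -0.02263841]
153 [409 161] [423 176] (np.float64(415.79336241637355), np.float64(165.7342216075079))
75 [407 154] [417 170] (np.float64(410.39465166888164), np.float64(159.55390576406444))
cap centroid tool [-4.5022418   0.41294901  6.15095156] [np.float64(2.1302671586471367), np.float64(2.130267158647312)]
```

Low force, base about 30 mm past the face, so it is in the chute. Continuing.

drive_tool([
  [[-1, 0.4, 0, 0.69, 0], [-1, 0.4, 0, 0.69, 0], [-1, 0.4, 0, 0.69, 0], [-1, 0, 0, 0, 0]],
])

```text
t: 14.45
position: [444.2, -185.3, 222.6]
tool_rot: [-180.0, 0.1, -19.9]
contact_force: [-1.6, 0.7, -5.5]
width: 39.7
grasp_force: 30.0
```

drive_tool([
  [[-1, 0.4, 0, 0.69, 0], [-1, 0.25, 0, 0.43, 0], [-1, 0, 0, 0, 0]],
])

```text
t: 14.82
position: [449.5, -187.3, 211.6]
tool_rot: [-180.0, 0.2, -19.9]
contact_force: [-4.4, 0.7, -6.9]
width: 39.7
grasp_force: 30.0
```

The force points down the slope, so the upper lip is straightening the jar, as it should; about 73 mm is in. I release, rise, close the fingers and place them behind the cap end.

drive_tool([
  [[-1, -0.15, 0, 0, 0], [-1, 0, 0, 0, 0], [1, 0, 0, 0, 0], [1, 0, 0, 0, 0], [1, 0, 0, 0, 0], [1, 0, 0, 0, 0], [1, 0, 0, -3, 0], [1, 0, 0, -3, 0], [-1, -1.2, -0.1, -0.5, 0], [-1, -1.0, -0.1, 0, 0]],
])

```text
t: 16.08
position: [428.3, -177.3, 277.3]
tool_rot: [180.0, 0.0, -19.9]
contact_force: [-0.2, -0.3, -0.5]
width: 74.2
grasp_force: 0.0
```

drive_tool([
  [[-1, 0, 0, 0, 0], [-1, 0, 0, 0, 0], [-1, 0, 0, 0, 0], [-1, 0, 0, 0, 0]],
])

```text
t: 16.58
position: [429.2, -177.8, 277.5]
tool_rot: [-180.0, 0.0, -19.9]
contact_force: [0.7, -0.4, -0.3]
width: 34.8
grasp_force: 0.0
```

```bash
python3 - <<'E'
from h import *
o=arm.get_obs(); print(o["position"],o["contact_force"],o["width"])
g=[];T=[]
for n in("scene","side"):
    im,c=cam(n); h=cv2.cvtColor(im,cv2.COLOR_RGB2HSV); m=cv2.inRange(h,(50,90,20),(85,255,200)); m[:,:370]=0; m[:120]=0;m[230:]=0;m[:,440:]=0
    q=np.column_stack(np.nonzero(m))[:,::-1]; print(len(q),q.min(0),q.max(0),q.mean(0)); g.append(ray(c,*q.mean(0)))
p,e=tri(*g); print("cap",p,e); d=p-[461,-190,181]; c,s=np.cos(np.radians(-19.6)),np.sin(np.radians(-19.6)); print("caddy rel",c*d[0]+s*d[1],-s*d[0]+c*d[1],d[2])
E
```

```text
[ 429.20709062 -177.7603198   277.49311518] [ 0.65652567 -0.42027098 -0.25120603] 34.799406727277876
104 [398 183] [411 193] [404.71153846 188.11538462]
116 [390 171] [404 185] [397.01724138 177.70689655]
cap [ 462.78537716 -185.77341062  178.6619072 ] [np.float64(0.04286854981991011), np.float64(0.04286854981973749)]
caddy rel 0.2641118154131137 4.580597597698839 -2.3380927976986925
```

The jar slid on and is held by the flap, with its cap at the mouth plane, (0,5,-2) from the mouth centre. I finish closing, then push along the way in to about 35 mm below the face.

drive_tool([
  [[-1, 0.6, 0, 2.2, 0], [-1, 0.55, 0.05, 2.2, 0], [-1, 0, 0, 2.1, 0], [-1, 0, 0, 0, 0], [-1, 0, 0, 0, 0], [-1, 0, 0, 0, 0]],
])

```text
t: 17.42
position: [440.4, -182.4, 213.8]
tool_rot: [180.0, -0.1, -19.9]
contact_force: [-0.4, 0.4, -0.4]
width: 0.4
grasp_force: 0.0
```

drive_tool([
  [[-1, 0.4, 0, 0.69, 0], [-1, 0.4, 0, 0.69, 0], [-1, 0.4, 0, 0.69, 0], [-1, 0, 0, 0, 0]],
])

```text
t: 17.92
position: [450.9, -186.0, 191.1]
tool_rot: [-180.0, 0.1, -19.9]
contact_force: [-0.7, -0.2, -0.1]
width: 0.2
grasp_force: 0.0
```

drive_tool([
  [[-1, 0.4, 0, 0.69, 0], [-1, 0.4, 0, 0.69, 0], [-1, 0, 0, 0, 0]],
])

```text
t: 18.3
position: [458.8, -189.1, 177.5]
tool_rot: [-180.0, 0.0, -19.9]
contact_force: [0.6, -0.5, -1.4]
width: 0.4
grasp_force: 2.4
```

drive_tool([
  [[-1, 0.4, 0, 0.69, 0], [-1, 0.35, 0, 0.65, 0], [-1, 0, 0, 0, 0], [-1, 0, 0, 0, 0]],
])

```text
t: 18.8
position: [465.5, -191.3, 164.6]
tool_rot: [-180.0, 0.0, -19.9]
contact_force: [-0.5, 0.0, -1.2]
width: 0.7
grasp_force: 1.9
```

```bash
python3 - <<'E'
from h import *
o=arm.get_obs(); print(o["position"],o["contact_force"],o["ft_torque"])
for n in("scene","side"):
    im,c=cam(n); h=cv2.cvtColor(im,cv2.COLOR_RGB2HSV); m=cv2.inRange(h,(50,90,20),(85,255,200)); m[:,:370]=0; m[:120]=0;m[230:]=0;m[:,440:]=0
    print((m>0).sum())
E
```

```text
[ 465.49571185 -191.29345939  164.5823804 ] [-4.65488203e-01  9.99025659e-04 -1.18085537e+00] [0.11917006 0.03329752 0.01610378]
0
0
```

The green is gone. I withdraw along the same line and compare the mouth with the first pictures.

drive_tool([
  [[-1, -0.5, 0, -0.87, 0], [-1, -1, 0, -1.74, 0], [-1, -1.5, 0, -2.6, 0], [-1, -1, 0, -5, 0], [-1, -1, 0, -5, 0], [-1, 0, 0, -4, 0], [-1, 0, 0, 0, 0], [-1, 0, 0, 0, 0], [-1, 0, 0, 0, 0]],
])

```text
t: 20.02
position: [418.0, -174.2, 355.8]
tool_rot: [-180.0, 0.1, -19.9]
contact_force: [-0.0, 0.6, 0.2]
width: 0.5
grasp_force: 0.0
```

```bash
python3 - <<'E'
from h import *
o=arm.get_obs(); print(o["t"],o["position"],o["contact_force"],o["width"])
for n in("scene","side"):
    im,c=cam(n); b=cv2.imread("pics/"+n+"0.png")[:,:,::-1]; cv2.imwrite("end_"+n+".png",im[:,:,::-1])
    u,v=map(int,proj(c,np.array([461,-190,181])))
    for I in(b,im): g=I[v-16:v+17,u-18:u+19].astype(int).mean(2); print(n,g.mean().round(1),g[8:-8:4,6:-6:3].round().astype(int).tolist())
    for nm,P in(("garlic",(586,159,27)),("shaker",(391,85,23)),("jarR",(401,149,50)),("jarL",(456,301,50)),("lemon",plane(c,*((195,324) if n=="scene" else (227,373)),28))):
        x,y=map(int,proj(c,np.array(P))); print(nm,np.abs(im[y-12:y+13,x-12:x+13].astype(int)-b[y-12:y+13,x-12:x+13]).mean().round(1))
E
```

```text
20.025 [ 417.99469909 -174.21367507  355.84889456] [-0.00748811  0.63183652  0.19406556] 0.5023235558663349
scene 188.8 [[186, 146, 133, 131, 127, 148, 164, 208, 170], [232, 236, 234, 212, 235, 232, 209, 183, 182], [171, 231, 235, 233, 212, 234, 231, 196, 215], [169, 218, 233, 233, 231, 224, 232, 227, 164], [174, 159, 229, 235, 225, 224, 214, 206, 190]]
scene 187.7 [[188, 147, 134, 133, 128, 149, 165, 209, 171], [232, 237, 235, 213, 236, 233, 210, 185, 184], [172, 232, 236, 234, 213, 235, 232, 197, 217], [171, 218, 234, 234, 232, 225, 233, 228, 165], [175, 161, 230, 236, 226, 225, 215, 207, 191]]
garlic 10.8
shaker 77.9
jarR 14.5
jarL 1.0
lemon 0.9
side 195.5 [[228, 211, 144, 149, 217, 222, 167, 209, 177], [210, 225, 227, 203, 228, 226, 218, 184, 193], [196, 227, 227, 227, 207, 227, 224, 209, 203], [176, 219, 226, 226, 225, 221, 226, 224, 190], [178, 174, 225, 227, 225, 220, 216, 219, 224]]
side 194.4 [[226, 212, 143, 151, 214, 222, 165, 207, 176], [211, 223, 227, 201, 227, 225, 217, 184, 192], [195, 225, 226, 225, 207, 229, 224, 208, 203], [176, 218, 226, 225, 225, 219, 226, 224, 189], [177, 171, 224, 226, 225, 219, 216, 218, 224]]
garlic 1.2
shaker 66.2
jarR 22.9
jarL 5.1
lemon 1.7
```

The mouth is pixel-identical to the start, so the flap is shut. Something large changed at the shaker's place, probably the arm hiding it, so I move the arm aside to check.

drive_tool([
  [[-1, 0, 4.5, 0, 0], [-1, 0, 5.5, 0, 0], [-1, 0, 5.5, 0, 0], [-1, 0, 5.5, 0, 0], [-1, 0, 5.5, 0, 0], [-1, 0, 4, 0, 0], [-1, 0, 0, 0, 0], [-1, 0, 0, 0, 0], [-1, 0, 0, 0, 0]],
])

```text
t: 21.25
position: [315.9, -459.9, 357.1]
tool_rot: [-180.0, -0.0, -19.7]
contact_force: [-0.3, -0.2, -1.0]
width: 0.6
grasp_force: 0.0
```

```bash
python3 - <<'E'
from h import *
o=arm.get_obs(); print(o["t"],o["position"])
for n in("scene","side"):
    im,c=cam(n); b=cv2.imread("pics/"+n+"0.png")[:,:,::-1]; cv2.imwrite("end2_"+n+".png",im[:,:,::-1])
    for nm,P in(("garlic",(586,159,27)),("shaker",(391,85,23)),("jarR",(401,149,50)),("mouth",(461,-190,181))):
        x,y=map(int,proj(c,np.array(P))); A=im[y-10:y+11,x-10:x+11].astype(int);B=b[y-10:y+11,x-10:x+11].astype(int); print(n,nm,np.abs(A-B).mean().round(1),A.mean().round(),B.mean().round())
        if nm=="shaker": print(A[::3,::3].mean(2).round().astype(int),B[::3,::3].mean(2).round().astype(int))
E
```

```text
21.25 [ 315.94542068 -459.91362812  357.08417842]
scene garlic 5.9 140.0 136.0
scene shaker 0.4 189.0 189.0
[[210 209 209 208 208 210 209]
 [209 208 207 187 223 205 209]
 [205 206 208 128 118 201 210]
 [207 207 207 137 140 203 208]
 [208 208 209 124 115 205 208]
 [210 210 200 125 146 202 209]
 [207 208 165 115 142 192 208]] [[210 210 209 209 208 210 210]
 [209 208 208 188 223 206 208]
 [206 207 208 128 119 201 210]
 [208 207 208 137 140 203 208]
 [208 209 210 124 116 206 208]
 [210 210 201 124 146 201 210]
 [207 208 166 115 142 192 208]]
scene jarR 0.4 108.0 108.0
scene mouth 0.3 209.0 209.0
side garlic 1.2 180.0 180.0
side shaker 1.0 209.0 208.0
[[224 223 224 223 224 223 222]
 [223 223 224 217 232 224 223]
 [224 224 223 134 158 224 224]
 [226 225 224 129 157 224 224]
 [224 224 195 135 162 223 225]
 [224 223 158 149 173 223 224]
 [217 221 156 177 222 223 225]] [[223 224 223 224 224 224 224]
 [224 224 225 216 231 222 223]
 [222 224 224 134 157 222 224]
 [224 225 225 129 157 224 224]
 [225 225 195 134 161 223 224]
 [224 223 159 149 174 224 225]
 [216 223 154 175 223 223 223]]
side jarR 1.5 138.0 137.0
side mouth 0.9 212.0 212.0
```

Shaker, garlic, lemon and flap all match the start (the garlic's small scene difference is where the jar used to overlap it in that view). Handing in.

```bash
python3 -c "
from station import ticket
print(ticket.close_job())"
```

```text
the job is handed in; nothing more can be done
None
```

The spice jar is in the caddy and the job is handed in at about 21 s: the jar opened the flap, was pushed until no green of its cap showed, and the flap shut behind it, with the garlic, lemon and shaker left where they stood.

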